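Fit the knob on the heater control and hold it in

ROBOT

A 7-joint arm with a two-finger parallel gripper is mounted at the origin on a cart in front of the work surface, level with it; the furniture and walls round the work are solid. World frame = base frame: x ahead of the robot, y to its left, z up, the work surface at z = 0. Lengths are in mm, angles in rad, forces in N, time in s.
With the tool pointing down it reaches from about 425 to 1025 mm from the base axis. Payload 9.4 kg.
Tool frame: the origin (TCP) lies on the centre line of the jaws, within the pads' length; the fingertips stand 22 mm ahead of it and the grasp point (between the pads) lies 3 mm ahead of it (robot.tip_extent is the z of the fingertips in the tool frame, in mm); z points along the fingers, y is the line along which they close (so a half turn about z gives the same grasp; the last joint's range is limited). The gripper opens to 93 mm and grips with 3 to 60 N. Pads are 15 mm wide; open, the fingers measure 128 mm over their backs; the gripper's body (75 mm by 188 mm) begins 65 mm behind the grasp point.
Start: joints at [1.132, 0.599, -0.003, 1.599, 0.002, 0.943, -0.08], TCP at [256.611, -678.067, 240.618] pointing down, gripper open.
Joint ranges: [-2.57, 2.57], [-0.35, 1.97], [-1.29, 1.29], [0.11, 2.56], [-1.05, 4.19], [0.11, 1.86], [-2.63, 2.63]. Speed limits (rad/s): [2.22, 2.22, 3.01, 3.01, 3.14, 3.14, 3.14].

INTERFACE

Orientations are given as a unit quaternion [x, y, z, w].
In Python, from cell import telemetry, read_camera, robot, find_in gives the robot as it stands.
- The arm moves only by the tool servo_tool, never from a script. Its argument "series" is a list of rows, each a list of 3 entries, a list of its own where there are three numbers: the shift along the tool's x, y, z in units of 40 mm (1.0 is 40 mm), then the turn about the tool's z in units of 6 degrees (1.0 is 6 degrees), then the closure, from -1 (fully open) to 1 (shut). In form: [[[x, y, z], turn, gripper], ...]. A call has 1 to 12 rows; each row is the pose to reach, as a shift and turn from the pose commanded when the call began, along the tool's axes at that moment; what a row does not reach only later rows make up. A row lasts 1/8 s, in which the tool goes at most 62.5 mm and 10.7 degrees, less where a joint would pass 70% of its speed; a pose out of reach is approached as far as the arm can. A call with a gripper value outside its range is refused whole. The fingers move at their own pace and stop on an object; the grip force is fixed at half the most. Time passes only in rows, so rows that repeat a pose let the fingers close. It gives the time, the measured TCP pose, the force, the opening and the grip force at its end, in the units of the state.
- telemetry.get_state(): the state, without advancing time (a new reading comes with each control period).
- read_camera(name): name is "scene" or "top" or "wrist"; returns a dict with "pixels" (400x640x3 uint8, red, green, blue), "z_map" (400x640 float32, mm along the optical axis (not along the pixel's ray), 0 where there is no reading), "intrinsics" (3x3 intrinsics, pixels), "R" (3x3) and "t" (3): a world point X has camera coordinates R X + t. Camera axes: x right, y down, z forward; pixel columns grow to the right and rows downward; lengths in mm; the calibration is good to about 2 mm. A picture is of the moment at which its call begins.
- robot.finish_job(): hands the job in; it is judged then, once.
Trained networks look in the newest picture that a camera, given by its name, has taken for a name from the list of things; names that differ only in an ending like _2 or _b are one class to them, and where a whole thing is asked for, a point or a joint stands for the part that bears it (a point fixed in the world has none). Each returns a list of dicts, best first, with "confidence" (0 to 1); they miss things now and then, are a little off and sometimes report something else, mostly with a low value. They report only what shows in the picture. A call takes as long as a camera call. They do not tell look-alikes from the thing itself.
- find_in(label, camera): "box" ([left, top, right, bottom] in pixels, round what is visible of it).
The state is a dict: "t": time; "q": joint angles; "joint_velocities": joint speeds; "tau": joint torques, N m; "tcp_pos": TCP position; "ee_rot": TCP orientation; "ft_force": force on the tool from outside, world axes, zero at the start; "ft_torque": the same for the moment, N m; "opening": finger opening in mm; "grasp_force": force on a finger pad.
Only numpy, scipy, OpenCV 4.12 (cv2) and the standard library are available. Lean on these libraries where they do the work, as an engineer would, in place of code of your own. Each camera call takes 0.05 s, during which the arm holds its last target. There are 200 camera calls.

TASK

Fit the loose black knob onto the D-shaped shaft of the heater's gas control: pick it up, turn it so that its pointer is on the side of the shaft's flat, and push it fully home on the shaft. Then press knob and shaft down against the spring, most of the way in or to the stop, and finish like that, still gripping the knob and holding it pressed in; leave the pliers, the tape roll and the screwdriver where they lie.

Things in the scene. Friction and masses are not known exactly. Their poses are not given: they have to be found in the camera images.
- knob: loose black knob, bore down on the bench, 60 g: 48 mm long (x), 34 wide (y, flat parallel sides), 44 high. Origin: centre of underside. White pointer line on top from the middle to the -x end and down it. D-bore from below on the origin's axis, 18 mm deep, 20 across, flat wall on the -x (pointer) side 3.5 mm from the axis. Clearance 1.3 mm (0.15 rad); else it only stands on the shaft's end
- pointer (a point): outer end of the knob's white pointer line: 24 mm along -x from the knob's axis, 44 mm above its underside
- control_unit: heater gas control fixed face up: steel foot 150 (x) x 104 (y) mm, aluminium body, brass unions out to 69 mm either side along y, grey faceplate 112 x 98, round white dial 80 mm wide, its top 60 mm above the bench. Origin: centre of underside, on the shaft's axis. Black marks round the -x half of the dial, a larger red one at -x, where the shaft's flat faces
- shaft_tip (a point): centre of the upper end of the upright steel D-shaft; z up. Shaft 17.4 mm in diameter, flat on its -x side 2.2 mm from the axis, last 4 mm tapered by 1 to 1.7 mm; does not turn. Unpressed, it stands 30 mm out of the dial (tip 90 mm above the bench). Knob home: its origin is 18 mm below this point, x directions the same, underside 12 mm above the dial (2 mm with the shaft at its stop)
- shaft (a joint): how far the shaft is pressed down, m: 0 = out, 0.010 = at the stop. A spring pushes it out: about 4 N to start it moving, 8 N at 5 mm, 12 N at the stop; it springs back when let go
- pliers: red-handled pliers lying flat on the bench, 14 mm high; bystander
- tape_roll: yellow roll of tape lying flat, 56 mm wide, 22 mm high; bystander
- screwdriver: blue-handled screwdriver lying on the bench, 22 mm high, 190 mm long; bystander
Mind the look-alikes: they are no part of the job. Several things look just like the knob: the one meant starts farthest from the robot's base.

How it is judged (in metres and radians):
On the way, in this order (a step that is already met when the one before it is completed fails the run):
1. the knob is lifted clear of the bench in the gripper (height (world z) of knob above 0.03 m and contact force between the fingers and knob above 1 N), for 0.1 s.
2. the knob is fully home on the shaft (z of knob in the frame of shaft_tip below -0.0145 m and horizontal distance between knob and shaft_tip below 0.004 m and angle between the x axis of knob and the x axis of shaft_tip, either way round below 0.3 rad and x of pointer in the frame of shaft_tip below -0.018 m and angle between knob's own z axis and vertical below 0.12 rad), for 0.1 s.
At the end, for the whole second after the job is handed in: The knob is home on the shaft (underside at least 14.5 mm below its end, within 4 mm of its axis, pointer on the flat's side, end over 18 mm out, within 0.3 rad, upright within 0.12 rad), still gripped and at rest, with the shaft held in by more than 5 mm (all of step 2 and contact force between the fingers and knob above 1 N and value of joint shaft above 0.005 m and linear speed of knob below 0.02 m/s); the arm keeps its last pose, push and grip.
It fails at once if a bystander (pliers, tape roll or screwdriver) is moved by more than 30 mm (distance of any of pliers, tape_roll, screwdriver from where it was at the start of the episode above 0.03 m).
It also fails if it takes over 42 s, if anything falls off the work surface, if the arm or the gripper's body presses on something with over 40 N, if the wrist force passes 120 N, or if a joint passes its speed limit or range.

## Working session

There is one attempt and no reset: what is moved stays moved. The work goes in short steps, Python scripts to look and compute and a tool call to move; the robot and the scene stay as the last step left them, time stands still between calls to the robot, and variables do not carry over. Pictures are saved under pics/ and viewed, at most 10 in all, crops included, and the job is handed in when it is done.

Besides the shell and the picture viewer there is one more tool, called after "Call:" as name(argument=value, ...), one argument or row to a line, values as JSON. servo_tool: Moves the arm, as the interface text tells. Its arguments: {"type":"object","properties":{"series":{"type":"array"}},"required":["series"]}

```bash
mkdir -p pics
cat > h.py <<'E'
import numpy as np, cv2
from cell import telemetry, read_camera, robot, find_in
from scipy.spatial.transform import Rotation as Ro
def pts(c):
    K=np.array(c["intrinsics"]);z=c["z_map"];v,u=np.mgrid[0:400,0:640]
    P=np.stack([(u-K[0,2])/K[0,0]*z,(v-K[1,2])/K[1,1]*z,z],-1)
    W=(P-np.array(c["t"]))@np.array(c["R"]); W[z<=0]=np.nan
    return W
def proj(c,X):
    p=np.array(c["intrinsics"])@(np.array(c["R"])@np.array(X)+np.array(c["t"]));return p[:2]/p[2]
def save(c,n,box=None,s=1):
    im=c["pixels"][:,:,::-1]
    if box: l,t,r,b=box; im=im[t:b,l:r]
    cv2.imwrite("pics/"+n,cv2.resize(im,None,fx=s,fy=s,interpolation=cv2.INTER_CUBIC))
E
python3 - <<'E'
from h import *
for n in ("top","scene"):
    c=read_camera(n); W=pts(c); save(c,n+"1.png")
    for l in ("knob","control_unit","shaft_tip","pliers","tape_roll","screwdriver"):
        for d in find_in(l,n):
            b=[int(round(x)) for x in d["box"]]
            w=W[max(b[1],0):b[3]+1,max(b[0],0):b[2]+1].reshape(-1,3); w=w[np.isfinite(w[:,0])]
            m=w[w[:,2]>np.nanpercentile(w[:,2],95)-6]
            print(n,l,b,round(d["confidence"],2),np.median(m,0).round() if len(m) else None)
s=telemetry.get_state();print(s["t"],s["tcp_pos"],s["ee_rot"],s["opening"],robot.tip_extent)
E
```

```text
top knob [405, 252, 422, 270] 0.72 [ 415. -260.   43.]
top knob [404, 219, 422, 242] 0.63 [ 503. -263.   43.]
top control_unit [303, 174, 365, 241] 0.95 [565. -56.  58.]
top pliers [402, 128, 424, 192] 0.73 [ 686. -267.   11.]
top tape_roll [344, 269, 368, 286] 0.72 [ 377. -108.   20.]
top screwdriver [187, 190, 217, 254] 0.7 [567. 283.  18.]
scene knob [373, 180, 392, 201] 0.59 [ 497. -261.   43.]
scene knob [400, 187, 421, 212] 0.57 [ 409. -257.   44.]
scene control_unit [290, 189, 346, 233] 0.89 [388.  90. 140.]
scene shaft_tip [315, 190, 322, 201] 0.38 [562. -58.  87.]
scene pliers [371, 181, 390, 202] 0.59 [ 497. -256.   43.]
scene pliers [309, 160, 358, 184] 0.55 [ 678. -265.   11.]
scene tape_roll [374, 181, 390, 199] 0.67 [ 497. -256.   43.]
scene tape_roll [376, 224, 404, 248] 0.62 [286.  70. 136.]
scene tape_roll [311, 161, 361, 185] 0.29 [ 675. -266.   11.]
scene screwdriver [199, 269, 229, 330] 0.7 [560. 286.  19.]
0.7 [ 256.62073092 -678.08151938  240.63420585] [ 9.83680821e-01  1.79922318e-01 -2.96250737e-06  3.58495721e-05] 92.88605560050344 22.0
```

View pics/top1.png

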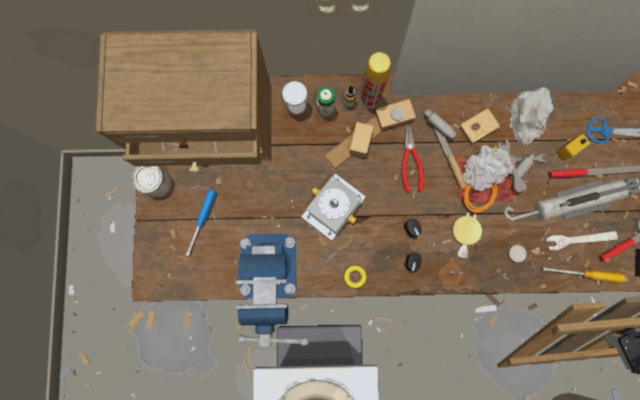

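View pics/scene1.png

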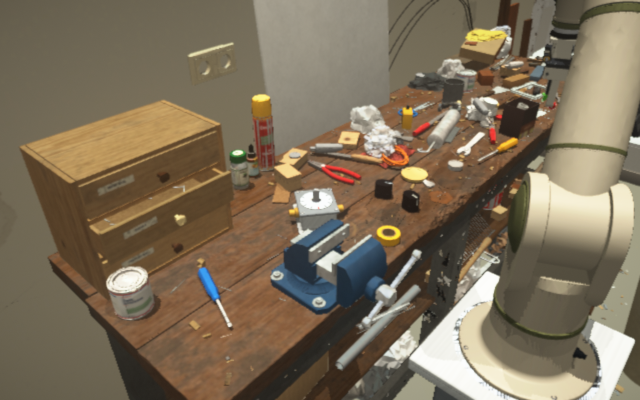

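Top view: knob candidates at (414,228) and (413,261). The first is farther from the base (about 567 mm against 490 mm), so it is the one meant. The scene view shows the same two at (382,190) and (410,200), and the control unit is at (334,207) in the top view. I'll confirm with one enlarged crop.

Run:
```python
from h import *
c=read_camera("top"); W=pts(c); save(c,"crop.png",(295,165,435,280),5)
m=(abs(W[...,0]-503)<45)&(abs(W[...,1]+263)<45)&(W[...,2]>38)&(W[...,2]<50)
v,u=np.nonzero(m);P=W[m];print(len(P),P.mean(0),cv2.minAreaRect(P[:,:2].astype(np.float32)))
px=c["pixels"].astype(int)
for a,b in zip(v,u): 
    if px[a,b].min()>90: print("white",b,a,px[a,b],W[a,b].round())
z=W[...,2];near=np.hypot(W[...,0]-565,W[...,1]+56)<60
t=near&(z>75);print("tip",t.sum(),W[t].mean(0) if t.any() else None,W[t].round().tolist()[:12])
d=near&(px.min(-1)>180)&(z>50)&(z<70);print("dial",cv2.minAreaRect(W[d][:,:2].astype(np.float32)),W[d].mean(0))
r=near&(px[...,0]>px[...,1]+50)&(px[...,2]+30>px[...,1])&(z>50);print("red",[(b,a,px[a,b].tolist(),W[a,b].round().tolist()) for a,b in zip(*np.nonzero(r))])
```

```text
198 [ 503.25921266 -263.33906862   42.71294368] ((503.4189453125, -263.4862060546875), (47.16679382324219, 35.386741638183594), 25.696931838989258)
white 414 227 [92 92 93] [ 504. -263.   41.]
white 415 227 [102 103 104] [ 504. -266.   39.]
white 414 228 [113 114 116] [ 501. -262.   44.]
white 415 228 [139 141 144] [ 501. -264.   46.]
white 416 228 [112 113 116] [ 501. -268.   40.]
white 414 229 [119 120 123] [ 498. -263.   41.]
white 415 229 [163 166 171] [ 498. -264.   47.]
white 414 230 [108 109 112] [ 496. -262.   43.]
white 415 230 [162 165 170] [ 496. -265.   43.]
white 416 230 [175 178 182] [ 496. -267.   43.]
white 417 230 [120 121 125] [ 496. -270.   43.]
white 415 231 [129 131 134] [ 493. -265.   43.]
white 416 231 [171 174 178] [ 493. -267.   45.]
white 417 231 [161 165 170] [ 493. -269.   46.]
white 416 232 [173 176 181] [ 490. -267.   44.]
white 417 232 [187 191 197] [ 490. -270.   43.]
white 418 232 [124 126 130] [ 490. -272.   42.]
white 416 233 [150 153 158] [ 488. -267.   43.]
white 417 233 [187 191 196] [ 488. -270.   42.]
white 418 233 [161 165 170] [ 488. -272.   44.]
white 416 234 [110 112 114] [ 485. -267.   43.]
white 417 234 [160 163 168] [ 485. -270.   43.]
white 418 234 [163 166 171] [ 485. -272.   45.]
white 417 235 [109 108 109] [ 483. -270.   41.]
white 418 235 [125 122 122] [ 483. -272.   42.]
tip 29 [567.1391072  -57.79798864  86.59489476] [[573.0, -54.0, 89.0], [573.0, -56.0, 88.0], [573.0, -59.0, 93.0], [571.0, -51.0, 89.0], [570.0, -54.0, 91.0], [571.0, -56.0, 87.0], [571.0, -59.0, 86.0], [570.0, -61.0, 93.0], [570.0, -49.0, 77.0], [569.0, -51.0, 86.0], [569.0, -54.0, 84.0], [568.0, -56.0, 90.0]]
dial ((569.148681640625, -56.72090148925781), (89.71765899658203, 107.98632049560547), 51.31368637084961) [560.43340826 -49.93225581  57.92011426]
red []
```

View pics/crop.png

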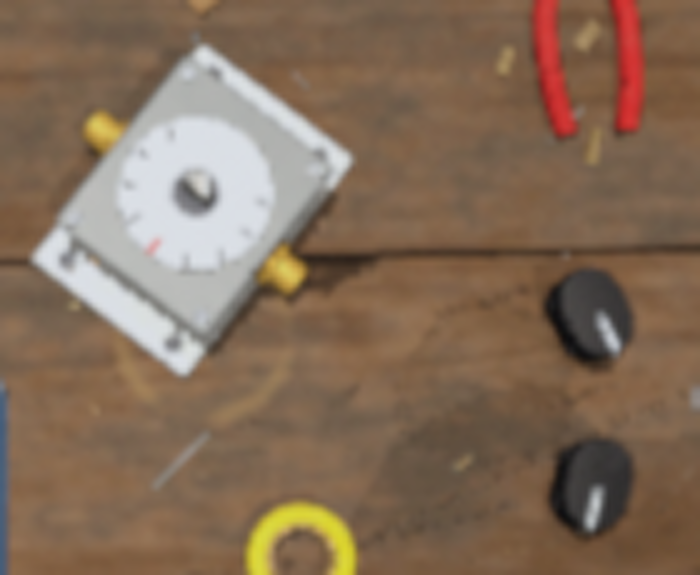

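The crop shows the far knob at crop (592,315), its pointer end at (612,350). The control's shaft is at (196,190), the red mark at (153,247), and the unions run from (100,130) to (288,270). So the knob's x axis is at about 25° and the control's x axis at about -37°. I'm moving above the knob.

Call:
servo_tool(
  series=[
    [[9.44,-7.51,0.8],-0.75,-1],
    [[9.44,-7.51,0.8],-0.75,-1],
    [[9.44,-7.51,0.8],-0.75,-1],
    [[9.44,-7.51,0.8],-0.75,-1],
    [[9.44,-7.51,0.8],-0.75,-1],
    [[9.44,-7.51,0.8],-0.75,-1],
    [[9.44,-7.51,0.8],-0.75,-1],
    [[9.44,-7.51,0.8],-0.75,-1],
    [[9.44,-7.51,0.8],-0.75,-1],
    [[9.44,-7.51,0.8],-0.75,-1],
    [[9.44,-7.51,0.8],-0.75,-1],
    [[9.44,-7.51,0.8],-0.75,-1],
  ],
)

```text
t: 2.25
tcp_pos: [502.8, -264.8, 208.7]
ee_rot: [0.976, 0.217, -0.0, 0.0]
ft_force: [0.2, 0.2, 0.5]
opening: 92.8
grasp_force: 0.0
```

Run:
```python
from h import *
c=read_camera("wrist"); W=pts(c); save(c,"w1.png")
s=telemetry.get_state();T=Ro.from_quat(s["ee_rot"]).as_matrix();print(s["t"],s["tcp_pos"],np.degrees(np.arctan2(T[1,0],T[0,0])),T[:,2])
print("cam",-np.array(c["R"]).T@np.array(c["t"]))
for d in find_in("knob","wrist"): print([int(x) for x in d["box"]],d["confidence"])
m=(abs(W[...,0]-503)<40)&(abs(W[...,1]+263)<40)&(W[...,2]>38)&(W[...,2]<50)
P=W[m];r=cv2.minAreaRect(P[:,:2].astype(np.float32));print(len(P),P.mean(0),np.median(P[:,2]),r)
px=c["pixels"].astype(int);w=m&(px.min(-1)>130);Q=W[w][:,:2];print("white",len(Q),Q.mean(0));
if len(Q)>5: print(cv2.fitLine(Q.astype(np.float32),cv2.DIST_HUBER,0,.01,.01).ravel())
```

```text
2.3 [ 502.88212649 -264.49324311  208.68380341] 25.123273049377215 [-4.23041968e-05 -2.29591246e-04 -9.99999973e-01]
cam [ 567.76661077 -233.14629921  352.52302171]
[262, 227, 305, 275] 0.96
[305, 160, 335, 212] 0.84
1170 [ 502.11479021 -261.96218196   43.65866143] 43.735141891529096 ((501.08221435546875, -262.19671630859375), (48.254066467285156, 33.12932586669922), 25.189205169677734)
white 50 [ 490.93403334 -266.82267826]
[ 9.3139887e-01  3.6400017e-01  4.9072629e+02 -2.6697385e+02]
```

View pics/w1.png

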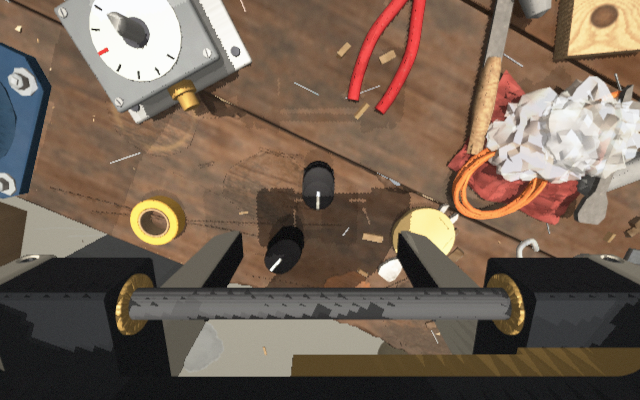

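The wrist view shows the target knob at (317,185) centred between the fingers. The look-alike is nearer the base at (285,250), and the control's shaft is at (125,30). I'll descend and grip.

Call:
servo_tool(
  series=[
    [[0,-0.04,1.2],0,-1],
    [[0,-0.04,2.4],0,-1],
    [[0,-0.04,3.4],0,-1],
    [[0,-0.04,4.0],0,-1],
    [[0,-0.04,4.37],0,-1],
    [[0,-0.04,4.37],0,-1],
    [[0,-0.04,4.37],0,1],
    [[0,-0.04,4.37],0,1],
    [[0,-0.04,4.37],0,1],
    [[0,-0.04,4.37],0,1],
    [[0,-0.04,4.37],0,1],
    [[0,-0.04,4.37],0,1],
  ],
)

```text
t: 3.85
tcp_pos: [502.7, -262.0, 33.8]
ee_rot: [0.976, 0.218, -0.0, 0.0]
ft_force: [0.2, -0.5, 0.4]
opening: 37.3
grasp_force: 0.0
```

Call:
servo_tool(
  series=[
    [[0,0,0],0,1],
    [[0,0,0],0,1],
    [[0,0,-0.5],0,1],
    [[0,0,-1.5],0,1],
    [[0,0,-2.5],0,1],
    [[0,0,-3.5],0,1],
    [[0,0,-4],0,1],
    [[0,0,-4],0,1],
  ],
)

```text
t: 4.85
tcp_pos: [503.2, -262.3, 195.1]
ee_rot: [0.976, 0.218, 0.001, 0.001]
ft_force: [-0.6, 0.2, -1.4]
opening: 33.6
grasp_force: 30.0
```

Run:
```python
from h import *
s=telemetry.get_state();T=Ro.from_quat(s["ee_rot"]).as_matrix();print(s["t"],s["tcp_pos"],s["opening"],s["grasp_force"])
c=read_camera("wrist"); W=pts(c); save(c,"w2.png")
px=c["pixels"].astype(int)
z=W[...,2]
near=np.hypot(W[...,0]-565,W[...,1]+56)<60
t=near&(z>86)&(z<95);P=W[t];print("tip",t.sum(),P.mean(0) if len(P) else 0, cv2.minAreaRect(P[:,:2].astype(np.float32)) if len(P)>4 else 0)
d=near&(px.min(-1)>190)&(abs(z-60)<4)&(np.hypot(W[...,0]-565,W[...,1]+56)<45);print("dial",d.sum(),cv2.minEnclosingCircle(W[d][:,:2].astype(np.float32)) if d.sum() else 0)
r=near&(px[...,0]>150)&(px[...,1]<110)&(px[...,2]<110)&(z>50);print("red",r.sum(),W[r].mean(0) if r.any() else 0)
# knob in hand: points below tcp
Tc=(W-s["tcp_pos"])@T
k=(np.abs(Tc[...,0])<40)&(np.abs(Tc[...,1])<16)&(Tc[...,2]>-14)&(Tc[...,2]<40)
K=Tc[k];print("knob tool",len(K),np.percentile(K,[2,50,98],axis=0).round(1) if len(K) else 0)
tp=k&(np.abs(Tc[...,2]+10)<3);print(tp.sum(),cv2.minAreaRect(Tc[tp][:,:2].astype(np.float32)) if tp.sum()>4 else 0)
```

```text
4.85 [ 503.2468592  -262.29097611  195.09175167] 33.61602005219728 29.999576434493065
tip 323 [566.35027363 -58.7698303   89.08093245] ((566.6218872070312, -58.83080291748047), (16.21573829650879, 10.868881225585938), 48.300601959228516)
dial 5214 ((565.0390625, -54.83030319213867), 40.56614685058594)
red 37 [537.95507114 -33.77943911  59.97690323]
knob tool 4889 [[ -9.4 -15.3 -11. ]
 [ 10.4  -0.2  -9.5]
 [ 22.3  15.2  29.4]]
3634 ((6.186197280883789, 0.0520172119140625), (33.47272491455078, 32.04842758178711), 0.3263173997402191)
```

View pics/w2.png

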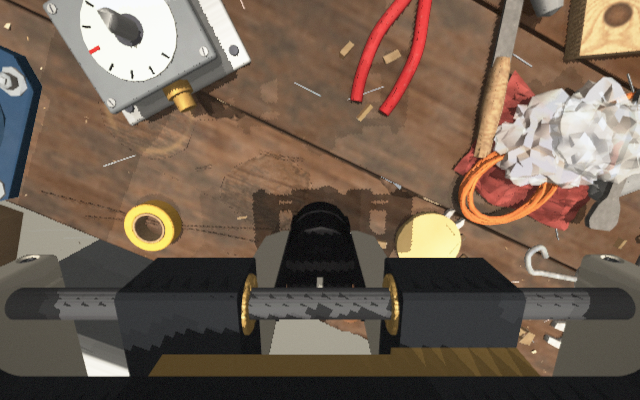

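Knob gripped (opening 33.6, 30 N), about 1 mm towards -x of the tool. Next I'll turn it and stand off on the -x side of the shaft for a close look.

Call:
servo_tool(
  series=[
    [[0.5,-1.2,0],1.7,1],
    [[1,-2.5,0],3.4,1],
    [[1.5,-3.8,0],5.1,1],
    [[2,-5,0],6.8,1],
    [[2.45,-6.22,0],8.5,1],
    [[2.45,-6.22,0],10.2,1],
    [[2.45,-6.22,0],10.5,1],
    [[2.45,-6.22,0],10.5,1],
    [[2.45,-6.22,0],10.5,1],
    [[2.45,-6.22,0],10.5,1],
  ],
)

```text
t: 6.15
tcp_pos: [485.3, 4.1, 193.8]
ee_rot: [0.946, -0.324, -0.0, 0.0]
ft_force: [-0.8, 0.0, -1.2]
opening: 33.9
grasp_force: 30.0
```

```bash
cat > m.py <<'E'
from h import *
import sys
c=read_camera("wrist"); s=telemetry.get_state();T=Ro.from_quat(s["ee_rot"]).as_matrix();print(s["t"],s["tcp_pos"],np.degrees(np.arctan2(T[1,0],T[0,0])),s["opening"],s["grasp_force"])
W=pts(c); save(c,sys.argv[1])
px=c["pixels"].astype(int);z=W[...,2];C=np.array([565.5,-56.5])
rr=np.hypot(W[...,0]-C[0],W[...,1]-C[1])
t=(rr<15)&(abs(z-90)<3);P=W[t];print("tip",t.sum(),np.median(P,0),cv2.minAreaRect(P[:,:2].astype(np.float32)))
# dial by colour edge: circle fit
d=((px.min(-1)>190)&(abs(z-60)<5)&(rr<46)).astype(np.uint8)
cs=max(cv2.findContours(d,cv2.RETR_EXTERNAL,cv2.CHAIN_APPROX_NONE)[0],key=len)[:,0]
Q=W[cs[:,1],cs[:,0],:2];A=np.c_[2*Q,np.ones(len(Q))]
for i in range(6):
    x=np.linalg.lstsq(A,(Q**2).sum(1),rcond=None)[0];R=np.sqrt(x[2]+x[0]**2+x[1]**2)
    e=abs(np.hypot(*(Q-x[:2]).T)-R);k=e<max(1.,np.percentile(e,80));Q,A=Q[k],A[k]
print("dial",x[:2],R,len(Q),"z",np.median(z[d>0]))
r=(rr<45)&(px[...,0]>140)&(px[...,1]<110)&(px[...,2]<110)&(abs(z-60)<5)
if r.any():
    m=W[r].mean(0);v=x[:2]-m[:2];print("red",r.sum(),m,"unit x deg",np.degrees(np.arctan2(v[1],v[0])))
f=(abs(z-90)>0)&(rr<85)&(px.max(-1)-px.min(-1)<25)&(px.min(-1)>100)&(z>45)&(z<66)
print("plate",cv2.minAreaRect(W[f][:,:2].astype(np.float32)))
Tc=(W-s["tcp_pos"])@T
tp=(np.abs(Tc[...,0])<40)&(np.abs(Tc[...,1])<16)&(np.abs(Tc[...,2]+10)<3)
print("knob top tool",cv2.minAreaRect(Tc[tp][:,:2].astype(np.float32)))
E
python3 m.py w3.png
```

```text
6.2 [485.34553468   4.24288761 193.7975651 ] -37.78160757074557 34.20588965896683 29.99949775636196
tip 241 [566.43900893 -56.95440827  89.67722144] ((566.732666015625, -57.01093673706055), (16.5084285736084, 10.004538536071777), 48.825069427490234)
dial [565.50709837 -56.50525612] 45.57960591790706 309 z 59.594739138503144
plate ((564.5385131835938, -55.23100280761719), (98.13961029052734, 112.38531494140625), 50.75759506225586)
knob top tool ((5.867300033569336, -0.025442123413085938), (31.969064712524414, 33.58370590209961), 89.80143737792969)
```

View pics/w3.png

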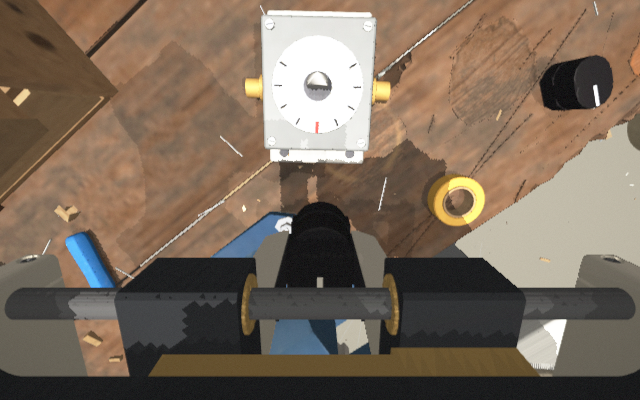

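The shaft is at (318,85) and the red mark at (317,127), straight towards the tool, so yaw is aligned to about 1°. The plate fit measures 98×112 mm with its centre at (564.5,-55.2), which agrees with the D-tip's offset (tip z 89.7). I'll move over it and start onto the tip.

Call:
servo_tool(
  series=[
    [[0.9,-0.02,0],0.12,1],
    [[1.8,-0.04,0],0.12,1],
    [[2.5,-0.04,0],0.12,1],
    [[2.5,-0.04,0.4],0.12,1],
    [[2.5,-0.04,1.1],0.12,1],
    [[2.5,-0.04,1.6],0.12,1],
    [[2.5,-0.04,1.65],0.12,1],
    [[2.5,-0.04,1.7],0.12,1],
    [[2.5,-0.04,1.75],0.12,1],
    [[2.5,-0.04,1.8],0.12,1],
    [[2.5,-0.04,1.85],0.12,1],
  ],
)

```text
t: 7.58
tcp_pos: [565.5, -55.1, 120.0]
ee_rot: [0.944, -0.33, 0.0, -0.0]
ft_force: [-0.4, -0.9, -1.4]
opening: 34.0
grasp_force: 30.0
```

No contact force 4 mm past the tip height, so the bore is entering. Continuing down.

Call:
servo_tool(
  series=[
    [[0,0,0.08],0,1],
    [[0,0,0.16],0,1],
    [[0,0,0.24],0,1],
    [[0,0,0.32],0,1],
    [[0,0,0.36],0,1],
    [[0,0,0.36],0,1],
  ],
)

```text
t: 8.32
tcp_pos: [565.3, -55.2, 105.5]
ee_rot: [0.944, -0.33, -0.0, 0.0]
ft_force: [-1.0, -0.2, 2.7]
opening: 33.8
grasp_force: 30.0
```

The force has risen about 4 N right at the home height. Now pressing against the spring.

Call:
servo_tool(
  series=[
    [[0,0,0],0,1],
    [[0,0,0.06],0,1],
    [[0,0,0.12],0,1],
    [[0,0,0.18],0,1],
    [[0,0,0.22],0,1],
    [[0,0,0.22],0,1],
    [[0,0,0.22],0,1],
  ],
)

```text
t: 9.2
tcp_pos: [565.3, -55.2, 96.9]
ee_rot: [0.944, -0.33, 0.0, -0.0]
ft_force: [-2.5, 0.1, 9.8]
opening: 34.0
grasp_force: 30.0
```

Run:
```python
from h import *
s=telemetry.get_state();print(s["t"],s["tcp_pos"],s["ft_force"],s["grasp_force"])
for n in("wrist","scene"):
    c=read_camera(n); W=pts(c)
    m=(np.hypot(W[...,0]-565,W[...,1]+56)<24)&(c["pixels"].max(-1)<60)
    print(n,m.sum(),np.percentile(W[m],[2,50,95],axis=0).round(1) if m.any() else 0)
    if n=="wrist": save(c,"end.png"); T=Ro.from_quat(s["ee_rot"]).as_matrix();Tc=(W-s["tcp_pos"])@T;tp=(np.abs(Tc[...,0])<40)&(np.abs(Tc[...,1])<16)&(Tc[...,2]>-14)&(Tc[...,2]<-2);print("knob top in tool",np.median(Tc[tp],0),W[tp][:,2].mean(),cv2.minAreaRect(Tc[tp][:,:2].astype(np.float32)))
```

```text
9.2 [565.34413884 -55.15912409  96.94431047] [-2.49131455  0.10708991  9.83260014] 30.001669451594353
wrist 8698 [[552.7 -77.7  70.7]
 [577.2 -65.3 107.3]
 [586.8 -44.9 196.1]]
knob top in tool [ 6.09158752  0.33519233 -9.7957056 ] 106.47557134753696 ((5.8633880615234375, 0.001750946044921875), (33.566104888916016, 31.997814178466797), 0.14906930923461914)
scene 252 [[541.8 -73.7  65.9]
 [556.1 -44.7 104.8]
 [575.8 -34.9 198.2]]
```

View pics/end.png

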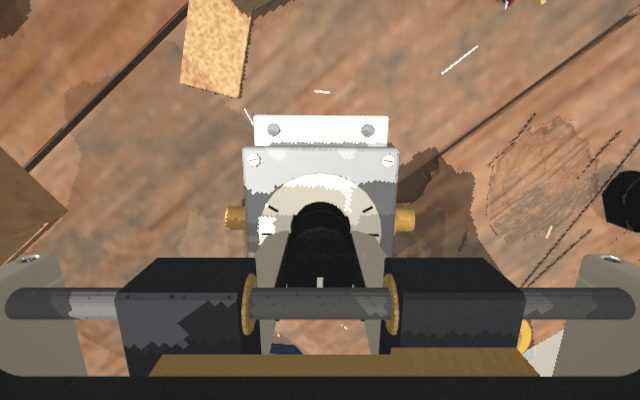

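The picture shows the knob at (318,215) over the dial, square to the unit. The knob top is at 106.5 mm, so its underside is about 3 mm above the dial. The spring force is about 11 N, which means about 9 mm pressed in, consistent with fully home.

```bash
python3 -c "
from cell import robot
print(robot.finish_job())"
```

```text
the job is handed in; nothing more can be done
None
```

I fitted the knob on the shaft with its pointer on the flat's side and handed the job in with it gripped and held about 9 mm pressed in (force and height agree); no verdict came back.

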